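# Pin up the pressing jig and scrap the spoilt pins

### The job

Pin up the blue pressing jig: push every good locking pin (full-length straight steel nose) through both lugs of a bracket of its own until its wooden grip meets the near lug, in whichever brackets you like. Put the spoilt pins, with noses snapped short or bent, in the grey scrap tray on the dark desk. How many pins lie there varies; leave the other things on the bench where they are.

Things in the scene. Friction and masses are not known exactly. Their poses are not given: they have to be found in the camera images.
- pin_1_grip (a point): Square beech grip 50 x 22 x 22 mm with a red band near its tail. Point: centre of the grip, 11 mm above its underside; x axis from grip to nose. Lies flat on the leaf, nose roughly away from the robot; 40 to 85 g. GOOD pin: round straight steel nose, 10 mm thick and 55 mm long (the last 12 mm tapered to 4 mm), so the tip is 80 mm ahead of this point and the pin is 105 mm long. May be absent.
- pin_2_grip (a point): Square beech grip 50 x 22 x 22 mm with a red band near its tail. Point: centre of the grip, 11 mm above its underside; x axis from grip to nose. Lies flat on the leaf, nose roughly away from the robot; 40 to 85 g. GOOD pin: round straight steel nose, 10 mm thick and 55 mm long (the last 12 mm tapered to 4 mm), so the tip is 80 mm ahead of this point and the pin is 105 mm long. May be absent.
- pin_3_grip (a point): Square beech grip 50 x 22 x 22 mm with a red band near its tail. Point: centre of the grip, 11 mm above its underside; x axis from grip to nose. Lies flat on the leaf, nose roughly away from the robot; 40 to 85 g. GOOD pin: round straight steel nose, 10 mm thick and 55 mm long (the last 12 mm tapered to 4 mm), so the tip is 80 mm ahead of this point and the pin is 105 mm long. May be absent.
- pin_4_grip (a point): Square beech grip 50 x 22 x 22 mm with a red band near its tail. Point: centre of the grip, 11 mm above its underside; x axis from grip to nose. Lies flat on the leaf, nose roughly away from the robot; 40 to 85 g. SPOILT pin: nose snapped off SHORT, 10 mm thick and only 18 mm long, so the pin is only 68 mm long. May be absent.
- pin_5_grip (a point): Square beech grip 50 x 22 x 22 mm with a red band near its tail. Point: centre of the grip, 11 mm above its underside; x axis from grip to nose. Lies flat on the leaf, nose roughly away from the robot; 40 to 85 g. SPOILT pin: nose snapped off SHORT, 10 mm thick and only 18 mm long, so the pin is only 68 mm long. May be absent.
- pin_6_grip (a point): Square beech grip 50 x 22 x 22 mm with a red band near its tail. Point: centre of the grip, 11 mm above its underside; x axis from grip to nose. Lies flat on the leaf, nose roughly away from the robot; 40 to 85 g. SPOILT pin: nose BENT sideways by about 35 degrees (toward +y of the pin) half-way along; about 100 mm long overall. May be absent.
- pin_1: The body of pin 1; origin under the centre of its grip, 11 mm below the point pin_1_grip, same axes.
- pin_2: The body of pin 2; origin under the centre of its grip, 11 mm below the point pin_2_grip, same axes.
- pin_3: The body of pin 3; origin under the centre of its grip, 11 mm below the point pin_3_grip, same axes.
- pin_4: The body of pin 4; origin under the centre of its grip, 11 mm below the point pin_4_grip, same axes.
- pin_5: The body of pin 5; origin under the centre of its grip, 11 mm below the point pin_5_grip, same axes.
- pin_6: The body of pin 6; origin under the centre of its grip, 11 mm below the point pin_6_grip, same axes.
- bracket_1_home (a point): Bracket 1 of the jig (the left one). Point on the hole axis, 70 mm above the leaf, where the centre of a pin's grip comes to be when the pin is fully home (grip touching the near lug). x axis: level, the way the pin is pushed in; the near hole mouth is 25 mm further along x, the far side of the second lug 63 mm. z up.
- bracket_2_home (a point): Bracket 2 of the jig (the middle one). Point on the hole axis, 70 mm above the leaf, where the centre of a pin's grip comes to be when the pin is fully home (grip touching the near lug). x axis: level, the way the pin is pushed in; the near hole mouth is 25 mm further along x, the far side of the second lug 63 mm. z up.
- bracket_3_home (a point): Bracket 3 of the jig (the right one). Point on the hole axis, 70 mm above the leaf, where the centre of a pin's grip comes to be when the pin is fully home (grip touching the near lug). x axis: level, the way the pin is pushed in; the near hole mouth is 25 mm further along x, the far side of the second lug 63 mm. z up.
- jig: Fixed jig on the leaf: base plate 70 x 210 x 8 mm with three blue brackets 75 mm apart. Each bracket: two upright lugs, each 8 mm thick, 40 mm wide, tops 90 mm above the leaf, 22 mm apart, with a level 13 mm round hole (brass rim) through both along the jig's x axis. Origin: centre of the underside; x points away from the robot; near lug faces at x = -20 mm.
- scrap_tray: Open grey scrap tray on the dark desk at the left (whose top is 5 mm above the leaf), 200 x 150 mm outside, 30 mm tall, walls 4 mm, fixed. Origin at the centre of its underside, x along its long side, z up.
- glue_jar: Bystander, not to be disturbed: glue jar, 61 mm wide, 137 mm tall with its green brush, on the leaf's far right corner. Origin at the centre of its underside.
- tacks: Bystander, not to be disturbed: round open grey tin of tacks, 64 mm wide, 20 mm tall, at the right of the leaf. Origin at the centre of its underside.
- wax: Bystander, not to be disturbed: round yellow wax cake, 45 mm wide, 14 mm tall, at the leaf's far left corner. Origin at the centre of its underside.
- chalk: Bystander, not to be disturbed: blue tailor's chalk, 48 mm, 6 mm thick, at the leaf's near right corner. Origin at the centre of its underside.

How it is judged (in metres and radians):
At the end, for the whole second after the job is handed in: Every good pin present is through both lugs of a bracket, grip centre within 10 mm of the bracket's home point and axis within 0.15 rad of the hole's; every short or bent pin present lies in the scrap tray (grip centre within the walls, lower than 65 mm); all at rest and released (((distance between pin_1_grip and bracket_1_home below 0.01 m and angle between the x axis of pin_1_grip and the x axis of bracket_1_home, either way round below 0.15 rad) or (distance between pin_1_grip and bracket_2_home below 0.01 m and angle between the x axis of pin_1_grip and the x axis of bracket_2_home, either way round below 0.15 rad) or (distance between pin_1_grip and bracket_3_home below 0.01 m and angle between the x axis of pin_1_grip and the x axis of bracket_3_home, either way round below 0.15 rad)) and ((distance between pin_2_grip and bracket_1_home below 0.01 m and angle between the x axis of pin_2_grip and the x axis of bracket_1_home, either way round below 0.15 rad) or (distance between pin_2_grip and bracket_2_home below 0.01 m and angle between the x axis of pin_2_grip and the x axis of bracket_2_home, either way round below 0.15 rad) or (distance between pin_2_grip and bracket_3_home below 0.01 m and angle between the x axis of pin_2_grip and the x axis of bracket_3_home, either way round below 0.15 rad)) and ((distance between pin_3_grip and bracket_1_home below 0.01 m and angle between the x axis of pin_3_grip and the x axis of bracket_1_home, either way round below 0.15 rad) or (distance between pin_3_grip and bracket_2_home below 0.01 m and angle between the x axis of pin_3_grip and the x axis of bracket_2_home, either way round below 0.15 rad) or (distance between pin_3_grip and bracket_3_home below 0.01 m and angle between the x axis of pin_3_grip and the x axis of bracket_3_home, either way round below 0.15 rad)) and x of pin_4_grip in the frame of scrap_tray between -0.098 and 0.098 m and y of pin_4_grip in the frame of scrap_tray between -0.073 and 0.073 m and height (world z) of each of pin_4_grip, pin_5_grip, pin_6_grip below 0.065 m and x of pin_5_grip in the frame of scrap_tray between -0.098 and 0.098 m and y of pin_5_grip in the frame of scrap_tray between -0.073 and 0.073 m and x of pin_6_grip in the frame of scrap_tray between -0.098 and 0.098 m and y of pin_6_grip in the frame of scrap_tray between -0.073 and 0.073 m and linear speed of each of pin_1, pin_2, pin_3, pin_4, pin_5, pin_6 below 0.02 m/s); the robot touches nothing.
It fails at once if a bystander (glue jar, tack tin, wax or chalk) is shifted by more than 50 mm (distance of any of glue_jar, tacks, wax, chalk from where it was at the start of the episode above 0.05 m).
Of pin_1, pin_2, pin_3, pin_4, pin_5, pin_6 only 5 to 6 are there at a start; the rules pass over those that are not, and their reading is None.
At some moment in a run one of pin_1, pin_2, pin_3, pin_4, pin_5, pin_6 may be knocked a few centimetres aside while the robot is not near it.
Once in a run the grip may slacken for a moment while it holds something.
It also fails if it takes over 200 s, if anything falls off the work surface, if the arm or the gripper's body presses on something with over 40 N, if the wrist force passes 120 N, or if a joint passes its speed limit or range.

### The arm

A 7-joint arm with a two-finger parallel gripper is mounted at the origin on a cart in front of the work surface, level with it; the furniture and walls round the work are solid. World frame = base frame: x ahead of the robot, y to its left, z up, the work surface at z = 0. Lengths are in mm, angles in rad, forces in N, time in s.
With the tool pointing down it reaches from about 350 to 900 mm from the base axis. Payload 19.9 kg.
Tool frame: the origin (TCP) lies at the very end of the fingers, on their centre line; the grasp point (between the pads) lies 19 mm behind it; z points along the fingers, y is the line along which they close (so a half turn about z gives the same grasp; the last joint's range is limited). The gripper opens to 94 mm and grips with 3 to 60 N. Pads are 16 mm wide; open, the fingers measure 119 mm over their backs; the gripper's body (75 mm by 177 mm) begins 78 mm behind the grasp point.
Start: joints at [1.089, 0.417, -0.01, 1.614, 0.005, 1.111, -0.053], TCP at [266.09, -565.504, 205.425] pointing down, gripper open.
Joint ranges: [-2.81, 2.81], [-0.39, 2.02], [-1.27, 1.25], [0.06, 2.57], [-1.19, 4.33], [0.19, 2], [-2.82, 2.82]. Speed limits (rad/s): [1.89, 1.89, 2.39, 2.39, 3.01, 3.01, 3.01].

### API

Orientations are given as a rotation vector (axis times angle).
In Python, from rig import state, vision, ticket gives the robot as it stands.
- The arm moves only by the tool drive_tool, never from a script. Its argument "series" is a list of rows, each a list of 5 numbers: the shift along the tool's x, y, z each as a share of 2.5 cm, from -1 to 1, then the turn about the tool's z as a share of 0.12 rad, from -1 to 1, then the opening, from -1 (shut) to 1 (fully open), so that 0 is half open. A call has 1 to 20 rows; each row shifts and turns the commanded pose from where the row before left it, along the tool's axes as they then stand; what a row does not reach is not made up. A row lasts 1/12 s, in which the tool goes at most 41.7 mm and 7.16 degrees, less where a joint would pass 70% of its speed; a pose out of reach is approached as far as the arm can. A call with a number of a shift or a turn outside -1 to 1 is refused whole. A call with a gripper value outside its range is refused whole. The fingers move at their own pace and stop on an object; the grip force is fixed at half the most. Time passes only in rows, so rows that do not move let the fingers close. It gives the time, the measured TCP pose, the force, the opening and the grip force at its end, in the units of the state.
- state(): the state, without advancing time (a new reading comes with each control period).
- vision.capture(name): name is "side" or "top" or "wrist"; returns the picture (384x512x3 uint8, blue, green, red); there is no depth.
- vision.camera_model(name): a dict with "fx", "fy", "cx", "cy" (pixels), "R" (3x3) and "t" (3): a world point X has camera coordinates R X + t; the wrist camera has in their place "tool_from_camera" (4x4, takes a point from camera to tool coordinates, whose origin is the TCP and whose axes are the flange's). Camera axes: x right, y down, z forward; pixel columns grow to the right and rows downward; lengths in mm; the calibration is good to about 2 mm. A picture is of the moment at which its call begins: read the wrist's pose just before it. camera_model takes no time and is no camera call.
- ticket.close_job(): hands the job in; it is judged then, once.
The state is a dict: "time": time; "joint_pos": joint angles; "qd": joint speeds; "joint_torque": joint torques, N m; "tcp_pos": TCP position; "eef_rot": TCP orientation; "wrist_force": force on the tool from outside, world axes, zero at the start; "ft_torque": the same for the moment, N m; "opening": finger opening in mm; "grip_force": force on a finger pad.
Only numpy, scipy, OpenCV 4.12 (cv2) and the standard library are available. Lean on these libraries where they do the work, as an engineer would, in place of code of your own. Each camera call takes 0.05 s, during which the arm holds its last target. There are 200 camera calls.

## Working session

There is one attempt and no reset: what is moved stays moved. The work goes in short steps, Python scripts to look and compute and a tool call to move; the robot and the scene stay as the last step left them, time stands still between calls to the robot, and variables do not carry over. Pictures are saved under pics/ and viewed, at most 16 in all, crops included, and the job is handed in when it is done.

Besides the shell and the picture viewer there is one more tool, called after "Call:" as name([rows], argument=value, ...), one row to a line, values as JSON. drive_tool: Moves the arm, as the interface text tells. Its arguments: {"type":"object","properties":{"series":{"type":"array","items":{"type":"array","items":{"type":"number","minimum":-1,"maximum":1}}}},"required":["series"]}

```bash
mkdir -p pics; ls; python3 - <<'E'
from rig import state, vision
import cv2
s=state(); print({k:s[k] for k in ('time','tcp_pos','eef_rot','opening')})
for n in ('top','side','wrist'):
    im=vision.capture(n); cv2.imwrite(f'pics/{n}0.png',im); print(vision.camera_model(n))
a=cv2.imread('pics/top0.png'); cv2.imwrite('pics/top0b.png',cv2.resize(a,(800,600),interpolation=cv2.INTER_CUBIC))
E
```

```text
pics
{'time': 0.0, 'tcp_pos': array([ 265.92091421, -565.16325056,  204.80617057]), 'eef_rot': array([-3.06474529e+00, -6.84978322e-01,  5.21567679e-04]), 'opening': 94.11172664051632}
{'fx': 436.13492868280207, 'fy': 436.13492868280207, 'cx': 258.1243536592175, 'cy': 190.79760272374315, 'R': array([[ 0.02548558, -0.99965199,  0.00681009],
       [-0.99472825, -0.02603575, -0.09918593],
       [ 0.09932872, -0.00424638, -0.99504561]]), 't': array([ -35.39627772,  535.40514786, 1317.14710824])}
{'fx': 358.5141664718226, 'fy': 358.5141664718226, 'cx': 254.61135477473982, 'cy': 190.38283456732742, 'R': array([[ 0.96355925, -0.2668199 ,  0.01899228],
       [-0.13451008, -0.54467471, -0.82779013],
       [ 0.23121549,  0.79507018, -0.56071633]]), 't': array([-530.55103386,  127.62388294, 1116.52540613])}
{'fx': 277.67968373662836, 'fy': 277.67968373662836, 'cx': 251.88576056926578, 'cy': 190.13736817530486, 'tool_from_camera': array([[-1.88880634e-05, -9.73436153e-01, -2.28958634e-01,
         6.36117515e+01],
       [ 9.99999935e-01, -1.00609260e-04,  3.45252882e-04,
        -1.36357002e+00],
       [-3.59116996e-04, -2.28958613e-01,  9.73436092e-01,
        -1.79547558e+02],
       [ 0.00000000e+00,  0.00000000e+00,  0.00000000e+00,
         1.00000000e+00]])}
```

View pics/top0b.png

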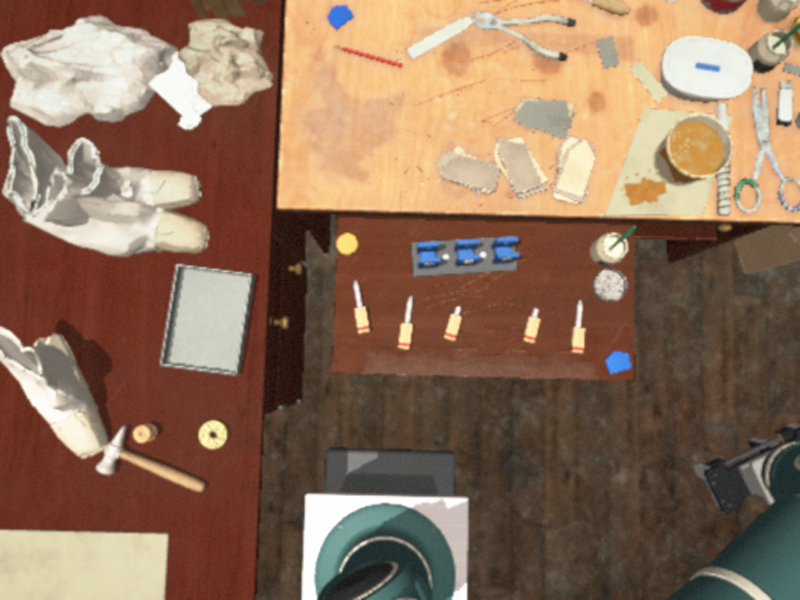

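View pics/side0.png

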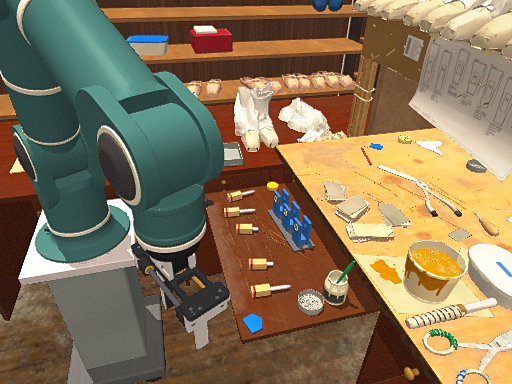

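The top view shows five pins: noses up at (361,307), (406,322) and (579,327) long, and (455,323) and (533,325) short. The jig is at (467,255) and the tray at (208,320). The side view shows the same row, with the gripper off to the right.

```bash
cat > h.py <<'E'
import numpy as np, cv2
from rig import state, vision
from scipy.spatial.transform import Rotation as Ro
def cam(name, s=None):
    m=vision.camera_model(name)
    if name!='wrist': R=np.array(m['R']); c=-R.T@np.array(m['t']); return m,R.T,c
    T=np.array(m['tool_from_camera']); Rt=Ro.from_rotvec(s['eef_rot']).as_matrix()
    return m, Rt@T[:3,:3], Rt@T[:3,3]+s['tcp_pos']
def p2w(C,u,v,z):
    m,R,c=C; d=R@np.array([(u-m['cx'])/m['fx'],(v-m['cy'])/m['fy'],1]); return c+d*(z-c[2])/d[2]
def w2p(C,X):
    m,R,c=C; q=R.T@(np.array(X,float)-c); return np.array([m['fx']*q[0]/q[2]+m['cx'],m['fy']*q[1]/q[2]+m['cy']])
def yaw(s): 
    x=Ro.from_rotvec(s['eef_rot']).as_matrix()[:,0]; return np.arctan2(x[1],x[0])
def go(s,X,yw=None):
    "rows (in units) along the tool's x,y,z and turn to reach X, yaw; turn first=units after"
    R=Ro.from_rotvec(s['eef_rot']).as_matrix(); d=R.T@(np.array(X,float)-s['tcp_pos'])
    out=list(np.round(d/25,2))
    if yw is not None: out.append(round(-(yw-yaw(s))/.12,2))
    return out
def snap(f,name='wrist',k=1.5625):
    s=state(); im=vision.capture(name); cv2.imwrite(f,im)
    cv2.imwrite(f.replace('.png','b.png'),cv2.resize(im,None,fx=k,fy=k,interpolation=cv2.INTER_CUBIC)); return s,im
E
python3 - <<'E'
from h import *
C=cam('top'); k=1/1.5625
for n,u,v,z in [('p1t',363,331,11),('p1n',356,283,11),('p2t',405,347,11),('p2n',409,298,11),('p3t',450,339,11),('p3n',459,308,11),('p4t',530,341,11),('p4n',537,310,11),('p5t',578,351,11),('p5n',580,302,11),('jigBL',413,276,8),('jigBR',517,269,8),('trayc',208,320,30),('t1',178,265,35),('t2',253,273,35),('t3',240,374,35),('t4',161,364,35),('leafNL',333,374,0),('leafFR',633,222,0),('table edge z100',467,213,100),('table edge z0',467,213,0),('chalk',618,362,3),('tacks',611,285,20)]:
    print(n,p2w(C,u*k,v*k,z).round(0))
s=state();print(np.degrees(yaw(s)), go(s,[480,-150,300],0))
E
```

```text
p1t [470.  57.  11.]
p1n [566.  74.  11.]
p2t [441. -27.  11.]
p2n [538. -33.  11.]
p3t [ 459. -116.   11.]
p3n [ 521. -133.   11.]
p4t [ 459. -275.   11.]
p4n [ 521. -289.   11.]
p5t [ 441. -371.   11.]
p5n [ 539. -375.   11.]
jigBL [583. -40.   8.]
jigBR [ 603. -249.    8.]
trayc [483. 360.  30.]
t1 [589. 423.  35.]
t2 [577. 275.  35.]
t3 [380. 291.  35.]
t4 [395. 444.  35.]
leafNL [384. 114.   0.]
leafFR [ 707. -486.    0.]
table edge z100 [ 693. -137.  100.]
table edge z0 [ 717. -147.    0.]
chalk [ 422. -453.    3.]
tacks [ 574. -434.   20.]
25.199179763789818 [np.float64(14.82), np.float64(-11.39), np.float64(-3.79), np.float64(3.67)]
```

Call:
drive_tool([
  [0, 0, 0, 0.92, 1],
  [0, 0, 0, 0.92, 1],
  [0, 0, 0, 0.92, 1],
  [0, 0, 0, 0.91, 1],
  [0.74, -0.98, 0, 0, 1],
  [0.74, -0.98, 0, 0, 1],
  [0.74, -0.98, 0, 0, 1],
  [0.74, -0.98, 0, 0, 1],
  [0.74, -0.98, 0, 0, 1],
  [0.74, -0.98, 0, 0, 1],
  [0.74, -0.98, 0, 0, 1],
  [0.74, -0.98, 0, 0, 1],
  [0.74, -0.98, 0, 0, 1],
  [0.74, -0.98, 0, 0, 1],
  [0.74, -0.98, 0, 0, 1],
  [0.74, -0.98, 0, 0, 1],
  [0.74, -0.98, 0, 0, 1],
  [0.74, -0.98, 0, 0, 1],
  [0.74, -0.98, 0, 0, 1],
  [0.74, -0.98, 0, 0, 1],
])

```text
time: 1.82
tcp_pos: [563.0, -172.3, 205.3]
eef_rot: [-3.141, 0.001, 0.0]
wrist_force: [-0.0, -0.4, 0.6]
opening: 94.1
grip_force: 0.0
```

```bash
python3 - <<'E'
from h import *
s,im=snap('pics/w1.png'); print(s['time'],s['tcp_pos'],yaw(s))
E
```

```text
1.8167 [ 562.95090399 -172.32694605  205.34276972] -0.0006809990343300246
```

View pics/w1b.png

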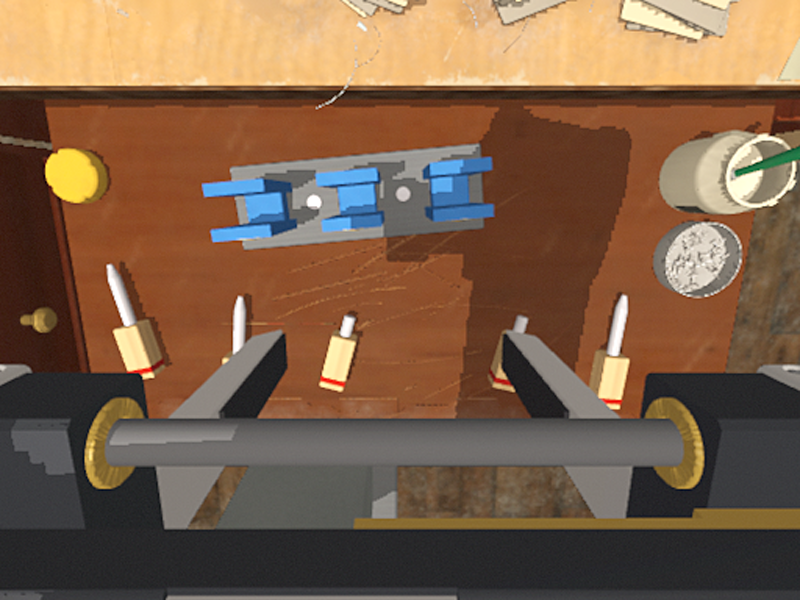

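Wrist view: long straight noses at (118,295), (240,322) and (619,325), short ones at (347,327) and (520,325), and no bent pin. The jig plate corners are (232,168), (478,145), (245,248) and (482,228).

```bash
python3 - <<'E'
from h import *
s=state(); C=cam('wrist',s); k=1/1.5625
P=lambda u,v,z:p2w(C,u*k,v*k,z)
for n,u,v,z in [('FL',232,168,8),('FR',478,145,8),('NL',245,248,8),('NR',482,228,8),
 ('b1 nearlug top L',211,235,90),('b1 R',283,228,90),('b3 near L',430,213,90),('b3 R',493,206,90),('b1 far L',203,187,90),('b3 far R',491,160,90),('b2 far L',316,174,90),('b2 far R',378,172,90),('leafedge far',300,105,0),('tabletop edge',300,87,0)]:
    print(n,P(u,v,z).round(1))
for n,t,b in [('1',(111,266),(130,322)),('2',(241,296),(239,350)),('3',(350,315),(345,335)),('4',(522,317),(516,336)),('5',(624,295),(616,350))]:
    a=P(*t,11);c=P(*b,11); y=np.arctan2(*(a-c)[1::-1]); L=np.linalg.norm(a-c)
    g=c-25*np.array([np.cos(y),np.sin(y),0]); print(n,a.round(0),'len',L.round(0),'grip',g.round(1),'yaw',y.round(3),go(s,[g[0],g[1],100],y))
E
```

```text
FL [650.8 -30.4   8. ]
FR [ 670.1 -234.7    8. ]
NL [584.1 -36.4   8. ]
NR [ 602.4 -241.5    8. ]
b1 nearlug top L [602.5 -42.3  90. ]
b1 R [607.5 -91.2  90. ]
b3 near L [ 618.  -189.9   90. ]
b3 R [ 622.8 -231.7   90. ]
b1 far L [634.  -39.8  90. ]
b3 far R [ 652.  -228.7   90. ]
b2 far L [ 642.6 -114.7   90. ]
b2 far R [ 644.1 -155.3   90. ]
leafedge far [701.6 -87.7   0. ]
tabletop edge [715.3 -88.3   0. ]
1 [568.  81.  11.] len 52.0 grip [492.7  66.1  11. ] yaw 0.191 [np.float64(-2.89), np.float64(-9.3), np.float64(4.23), np.float64(-1.55)]
2 [542. -31.  11.] len 51.0 grip [466.4 -22.4  11. ] yaw -0.11 [np.float64(-3.96), np.float64(-5.77), np.float64(4.22), np.float64(0.97)]
3 [ 525. -127.   11.] len 19.0 grip [ 482.  -115.9   11. ] yaw -0.253 [np.float64(-3.36), np.float64(-2.03), np.float64(4.21), np.float64(2.15)]
4 [ 524. -281.   11.] len 18.0 grip [ 481.9 -271.    11. ] yaw -0.227 [np.float64(-3.4), np.float64(4.18), np.float64(4.2), np.float64(1.94)]
5 [ 545. -369.   11.] len 51.0 grip [ 468.4 -368.1   11. ] yaw -0.015 [np.float64(-3.95), np.float64(8.06), np.float64(4.19), np.float64(0.17)]
```

Call:
drive_tool([
  [-0.29, -0.93, 0.2, 0, 0.28],
  [-0.29, -0.93, 0.2, 0, 0.28],
  [-0.29, -0.93, 0.2, 0, 0.28],
  [-0.29, -0.93, 0.2, 0, 0.28],
  [-0.29, -0.93, 0.2, 0, 0.28],
  [-0.29, -0.93, 0.6, 0, 0.28],
  [-0.29, -0.93, 0.6, 0, 0.28],
  [-0.29, -0.93, 0.6, 0, 0.28],
  [-0.29, -0.93, 0.6, 0, 0.28],
  [-0.29, -0.93, 0.6, 0, 0.28],
  [0, 0, 0.4, -0.8, 0.28],
  [0, 0, 0.4, -0.75, 0.28],
  [0, 0, 0, 0, 0.28],
])

```text
time: 2.95
tcp_pos: [488.8, 58.9, 83.8]
eef_rot: [-3.127, -0.299, 0.004]
wrist_force: [-0.5, -0.4, -0.2]
opening: 60.2
grip_force: 0.0
```

```bash
python3 - <<'E'
from h import *
s,im=snap('pics/w2.png'); print(s['time'],s['tcp_pos'],yaw(s),s['opening'])
E
```

```text
2.95 [488.78499399  58.9079901   83.82311382] 0.1908109045808768 60.201872053752474
```

View pics/w2b.png

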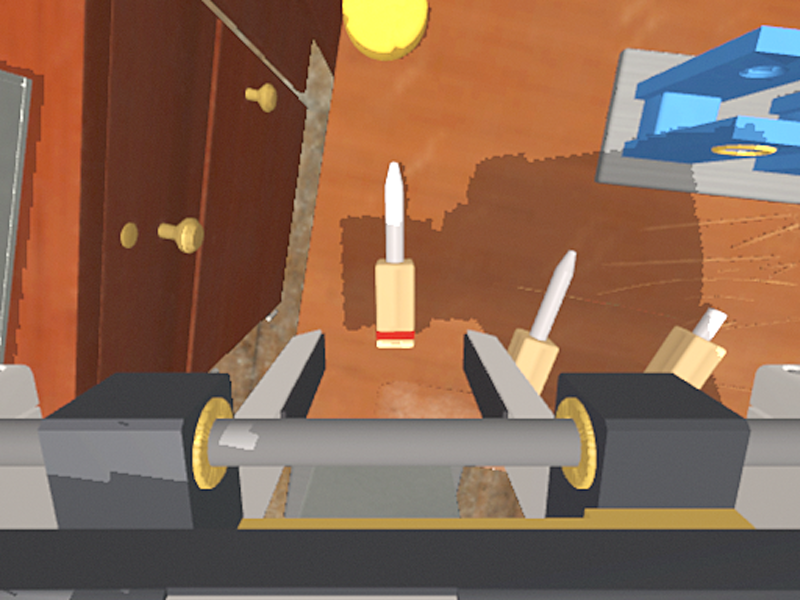

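The pin stands straight in the picture at column 395, grip rows 261–348, tip at row 163, well centred between the fingers.

```bash
python3 - <<'E'
from h import *
s=state(); C=cam('wrist',s); k=1/1.5625
a=p2w(C,395*k,163*k,11); b=p2w(C,395*k,261*k,22); c=p2w(C,395*k,340*k,22)
y=yaw(s); d=np.array([np.cos(y),np.sin(y),0])
for g in (a-80*d,b-25*d,c+25*d): print(g.round(1),go(s,[g[0],g[1],3]))
E
```

```text
[490.   58.6  11. ] [np.float64(0.03), np.float64(0.01), np.float64(3.27)]
[491.4  58.9  22. ] [np.float64(0.09), np.float64(0.01), np.float64(3.27)]
[494.6  59.5  22. ] [np.float64(0.22), np.float64(0.01), np.float64(3.27)]
```

Call:
drive_tool([
  [0.09, 0, 0.8, 0, 0.28],
  [0, 0, 0.8, 0, 0.28],
  [0, 0, 0.8, 0, 0.28],
  [0, 0, 0.5, 0, 0.28],
  [0, 0, 0.33, 0, 0.28],
  [0, 0, 0, 0, -0.2],
  [0, 0, 0, 0, -1],
  [0, 0, 0, 0, -1],
  [0, 0, 0, 0, -1],
  [0, 0, 0, 0, -1],
  [0, 0, 0, 0, -1],
  [0, 0, 0, 0, -1],
])

```text
time: 4.0
tcp_pos: [492.4, 59.3, 5.1]
eef_rot: [3.128, 0.29, 0.001]
wrist_force: [-1.4, -1.1, 8.1]
opening: 21.5
grip_force: 30.0
```

Call:
drive_tool([
  [0, 0, -0.4, 0, -1],
  [0, 0, -0.8, 0, -1],
  [0, 0, -0.8, 0, -1],
  [0, 0, -0.8, 0, -1],
  [0, 0, 0, 0, -1],
  [0, 0, 0, 0, -1],
])

```text
time: 4.5
tcp_pos: [492.8, 59.2, 75.9]
eef_rot: [3.128, 0.29, 0.003]
wrist_force: [-0.4, 0.8, -1.3]
opening: 21.8
grip_force: 30.0
```

```bash
python3 - <<'E'
from h import *
s,im=snap('pics/w3.png'); print(s['time'],s['tcp_pos'],yaw(s),s['opening'],s['wrist_force'])
snap('pics/s3.png','side')
E
```

```text
4.5 [492.77819832  59.24587505  75.94478802] 0.18513029969160247 21.848030332798658 [-0.44360162  0.78386553 -1.33320365]
```

View pics/w3b.png

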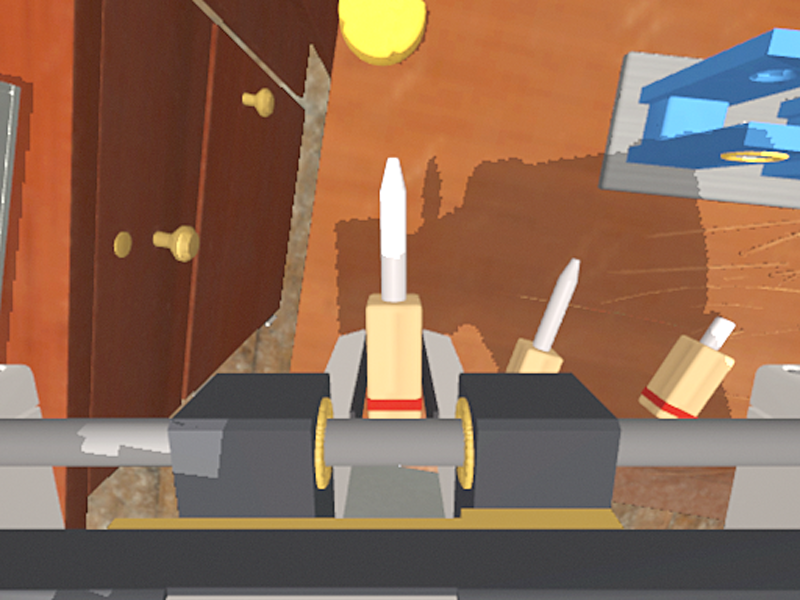

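```bash
cat >> h.py <<'E'
from scipy.optimize import least_squares
def held(tip,edge,k=1/1.5625):
    "pin in the tool frame: dx of grip centre, dy, height above TCP, yaw err; from tip and front top edge centre (view pixels)"
    m=vision.camera_model('wrist'); T=np.array(m['tool_from_camera'])
    C=(m,T[:3,:3],T[:3,3])
    f=lambda p:np.r_[w2p(C,[p[0]+80,p[1]+80*p[3],-p[2]])-np.array(tip)*k, w2p(C,[p[0]+25,p[1]+25*p[3],-p[2]-11])-np.array(edge)*k]
    return least_squares(f,[0,0,6,0]).x
E
python3 - <<'E'
from h import *
print(held((393,158),(394,295)).round(3))
s=state()
for hy in (0.091,):
    d=np.array([np.cos(hy),np.sin(hy),0]); n=np.array([-d[1],d[0],0]); c=np.array([626.9,-135.8,0])
    for i in (1,0,-1):
        h=c-45*d+75*i*n; print(i,h.round(1))
        if i==1: print(go(s,[*(h-75*d)[:2],100],hy))
# side view: predicted vs actual
C=cam('side'); y=yaw(s); e=np.array([np.cos(y),np.sin(y),0])
print(w2p(C,s['tcp_pos']+80*e+[0,0,6]))
im=cv2.imread('pics/s3.png'); u,v=w2p(C,s['tcp_pos']).astype(int); cv2.imwrite('pics/s3c.png',cv2.resize(im[v-75:v+75,u-60:u+140],None,fx=4,fy=4,interpolation=cv2.INTER_CUBIC)); print(u-60,v-75)
E
```

```text
[-1.882 -0.293 -6.329 -0.007]
1 [575.3 -65.2   0. ]
[np.float64(-0.62), np.float64(5.22), np.float64(-1.02), np.float64(0.79)]
0 [ 582.1 -139.9    0. ]
-1 [ 588.9 -214.6    0. ]
[254.87233245 174.4841942 ]
174 105
```

View pics/s3c.png

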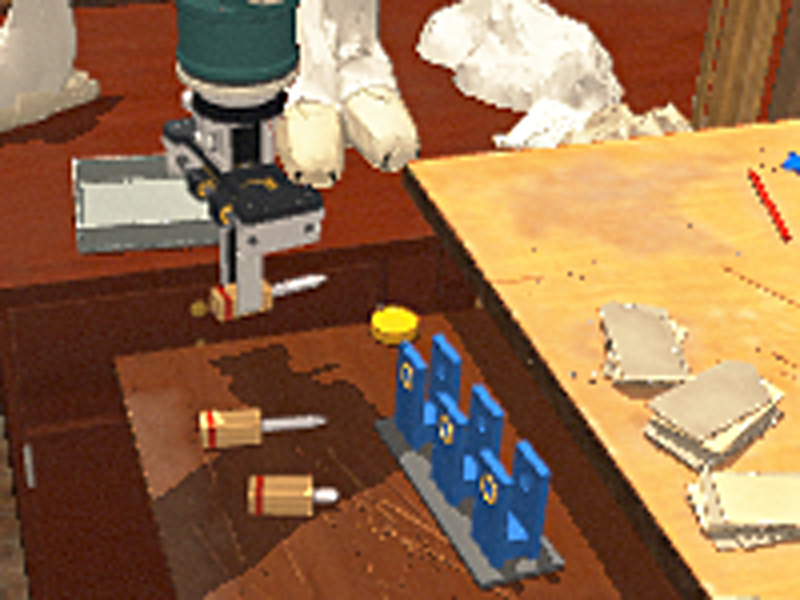

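The side crop shows the pin held level in the fingers, tip at crop (322,280). That agrees with the grip centre lying about 5.5 mm above the TCP.

Call:
drive_tool([
  [-0.08, 0.75, 0, 0, -1],
  [-0.08, 0.75, 0, 0, -1],
  [-0.08, 0.75, 0, 0, -1],
  [-0.08, 0.75, 0, 0, -1],
  [-0.08, 0.75, 0, 0, -1],
  [-0.08, 0.75, 0, 0, -1],
  [-0.08, 0.72, 0.2, 0, -1],
  [0, 0, 0.26, 0.79, -1],
  [0, 0, 0, 0, -1],
  [0, 0, 0, 0, -1],
  [0, 0, 0, 0, -1],
])

```text
time: 5.52
tcp_pos: [502.3, -70.8, 63.0]
eef_rot: [-3.138, -0.148, 0.001]
wrist_force: [-0.3, -0.0, -0.7]
opening: 21.9
grip_force: 30.0
```

```bash
python3 - <<'E'
from h import *
s,im=snap('pics/w4.png'); print(s['time'],s['tcp_pos'],yaw(s),s['opening'],s['wrist_force'])
E
```

```text
5.5167 [502.29168899 -70.78382769  63.0138304 ] 0.09421012542853369 21.867669910416215 [-0.26443494 -0.02834016 -0.68773139]
```

View pics/w4b.png

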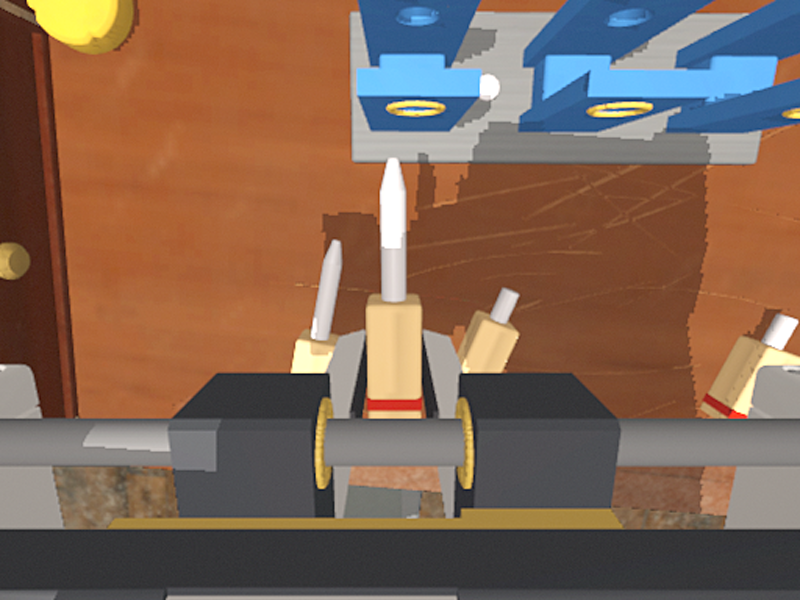

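The bracket 1 hole ring is visible at (415,108), with the far hole at (418,15). The nose tip is at (393,158) and the plate edge is level at row 162, so the yaw is right and the pin must go right.

```bash
cat >> h.py <<'E'
def tool(s,X): return Ro.from_rotvec(s['eef_rot']).as_matrix().T@(np.array(X,float)-s['tcp_pos'])
E
python3 - <<'E'
from h import *
s=state(); C=cam('wrist',s); k=1/1.5625
for n,u,v,z in [('tip',393,158,68.5),('base',394,297,68.5),('near hole',416,108,70),('far hole',418,15,70),('b2 near',620,109,70),('lug topL',358,98,90),('lug topR',480,98,90)]:
    X=p2w(C,u*k,v*k,z); print(n,X.round(1),tool(s,X).round(1))
E
```

```text
tip [579.2 -62.9  68.5] [77.1 -0.6 -5.3]
base [524.7 -68.5  68.5] [22.4 -0.2 -5.3]
near hole [597.5 -69.8  70. ] [94.7  7.9 -6.9]
far hole [628.1 -67.2  70. ] [125.5   8.3  -6.9]
b2 near [ 604.2 -145.2   70. ] [94.4 83.6 -6.9]
lug topL [595. -50.  90.] [ 94.1 -12.  -26.8]
lug topR [598.8 -89.6  90. ] [ 94.1  27.8 -26.9]
```

Call:
drive_tool([
  [0, 0.34, -0.06, 0.08, -1],
  [0, 0, 0, 0, -1],
  [0.4, 0, 0, 0, -1],
  [0.3, 0, 0, 0, -1],
  [0.3, 0, 0, 0, -1],
  [0.3, 0, 0, 0, -1],
  [0, 0, 0, 0, -1],
  [0, 0, 0, 0, -1],
])

```text
time: 6.23
tcp_pos: [536.0, -77.0, 64.5]
eef_rot: [-3.139, -0.128, 0.0]
wrist_force: [1.2, 2.2, -1.0]
opening: 21.7
grip_force: 30.0
```

```bash
python3 - <<'E'
from h import *
s,im=snap('pics/w5.png'); print(s['time'],s['tcp_pos'],yaw(s),s['opening'],s['wrist_force'],s['ft_torque'])
E
```

```text
6.2333 [535.978675   -77.0033671   64.46836912] 0.08165819988633984 21.72229849886613 [ 1.23597267  2.21860325 -1.03649888] [ 0.35564975 -0.11897351  0.14053501]
```

Call:
drive_tool([
  [0.3, 0, 0, 0, -1],
  [0.3, 0, 0, 0, -1],
  [0.3, 0, 0, 0, -1],
  [0.2, 0, 0, 0, -1],
  [0.1, 0, 0, 0, -1],
  [0, 0, 0, 0, -1],
  [0, 0, 0, 0, -1],
])

```text
time: 6.87
tcp_pos: [566.4, -74.5, 64.7]
eef_rot: [-3.138, -0.128, -0.002]
wrist_force: [2.3, 5.8, -3.7]
opening: 22.1
grip_force: 30.0
```

```bash
python3 - <<'E'
from h import *
s,im=snap('pics/w6.png'); print(s['time'],s['tcp_pos'],yaw(s),s['opening'],s['wrist_force'],s['ft_torque'])
E
```

```text
6.8667 [566.3732341  -74.45227492  64.68462401] 0.08152708082798714 22.067461490381625 [ 2.31186413  5.84288347 -3.66901475] [ 1.40394895 -0.51684313  0.14014273]
```

View pics/w6b.png

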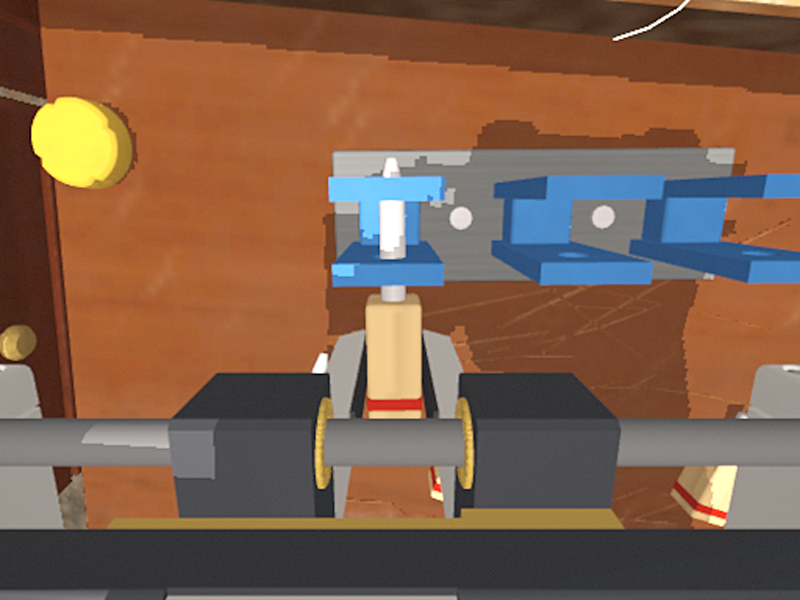

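The pin runs through both lugs, with a gap of about 8 mm left between the grip (row 297) and the near lug (row 285). I'll ease left 1 mm and push home.

Call:
drive_tool([
  [0.1, -0.04, 0, 0, -1],
  [0.1, 0, 0, 0, -1],
  [0.08, 0, 0, 0, -1],
  [0.06, 0, 0, 0, -1],
  [0.06, 0, 0, 0, -1],
  [0, 0, 0, 0, -1],
])

```text
time: 7.42
tcp_pos: [575.7, -73.3, 64.7]
eef_rot: [3.139, 0.127, 0.0]
wrist_force: [-1.0, 2.0, -1.4]
opening: 21.9
grip_force: 30.0
```

Call:
drive_tool([
  [0.06, 0, 0, 0, -1],
  [0.06, 0, 0, 0, -1],
  [0.06, 0, 0, 0, -1],
  [0, 0, 0, 0, -1],
])

```text
time: 7.75
tcp_pos: [576.7, -73.2, 64.1]
eef_rot: [3.139, 0.126, -0.011]
wrist_force: [-23.4, 0.9, 14.1]
opening: 21.8
grip_force: 30.0
```

Call:
drive_tool([
  [-0.06, 0, 0, 0, -0.15],
  [0, 0, 0, 0, -0.15],
  [0, 0, 0, 0, -0.15],
  [0, 0, -0.8, 0, -0.15],
  [0, 0, -0.8, 0, -0.15],
  [0, 0, -0.8, 0, -0.15],
  [-0.7, -0.4, 0, 0, 0.28],
  [-0.7, -0.4, 0, 0, 0.28],
  [-0.7, -0.4, 0, 0, 0.28],
  [-0.7, -0.4, 0, 0, 0.28],
  [-0.7, -0.4, 0, 0, 0.28],
  [-0.7, -0.38, 0, 0, 0.28],
  [0, 0, 0.7, 0.8, 0.28],
  [0, 0, 0.7, 0.78, 0.28],
  [0, 0, 0, 0, 0.28],
])

```text
time: 9.0
tcp_pos: [467.9, -22.2, 87.9]
eef_rot: [3.136, -0.178, -0.003]
wrist_force: [-0.5, 0.3, -0.7]
opening: 60.5
grip_force: 0.0
```

```bash
python3 - <<'E'
from h import *
s,im=snap('pics/w7.png'); print(s['time'],s['tcp_pos'],yaw(s),s['opening'],s['wrist_force'])
E
```

```text
9.0 [467.93614236 -22.18396593  87.85968643] -0.11348769885304087 60.468957847188236 [-0.54139856  0.26935037 -0.65566289]
```

View pics/w7b.png

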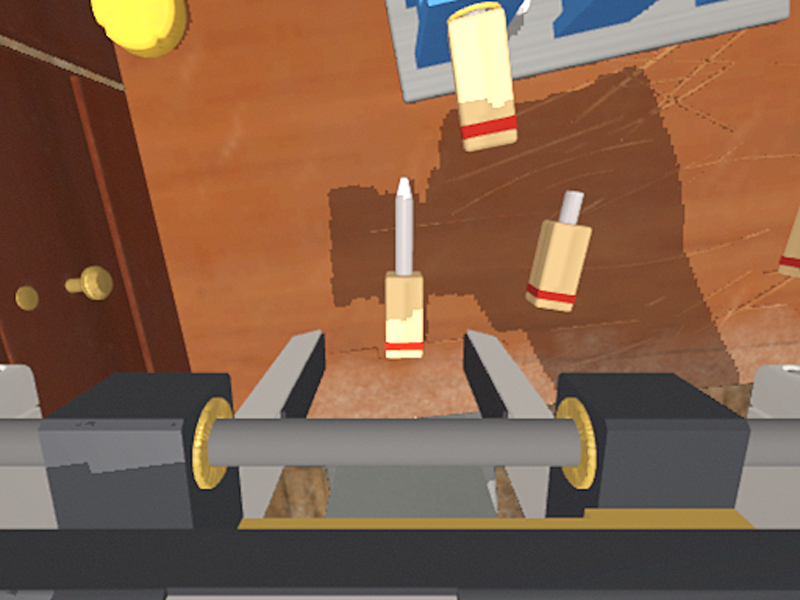

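Pin 1 is seated in bracket 1. Pin 2 stands straight at column 404 (tip row 180, grip front 273), slightly right of the centre line at 395.

```bash
cat >> h.py <<'E'
def grips(im):
    "beech blobs: contours, minAreaRect in raw pixels"
    hsv=cv2.cvtColor(im,cv2.COLOR_BGR2HSV); m=cv2.inRange(hsv,(10,30,150),(30,170,255))
    m=cv2.morphologyEx(m,cv2.MORPH_OPEN,np.ones((3,3)))
    n,l,st,c=cv2.connectedComponentsWithStats(m); out=[]
    for i in range(1,n):
        if 150<st[i,4]<4000: out.append((cv2.minAreaRect(np.argwhere(l==i)[:,::-1].astype(np.float32)),st[i]))
    return out
E
python3 - <<'E'
from h import *
s=state(); C=cam('wrist',s); k=1/1.5625
a=p2w(C,404*k,180*k,11); b=p2w(C,404*k,273*k,22); y=yaw(s); d=np.array([np.cos(y),np.sin(y),0])
for g in (a-80*d,b-25*d): print(go(s,[*g[:2],5]))
im=cv2.imread('pics/w7.png')
for r,st in grips(im): print(np.round(np.array(r[0])/k),np.round(np.array(r[1])/k),round(r[2]),st, p2w(C,*r[0],22).round(1))
E
```

```text
[np.float64(-0.33), np.float64(0.24), np.float64(3.37)]
[np.float64(-0.22), np.float64(0.25), np.float64(3.37)]
[131.  23.] [75. 47.] 0 [  60    0   49   31 1114] [630.   94.5  22. ]
[480.  62.] [120.  59.] 83 [ 286    1   44   79 2668] [593.1 -80.8  22. ]
[553.  82.] [22. 77.] 82 [330  43  50  19 505] [ 579.7 -118.2   22. ]
[362. 151.] [113. 153.] 85 [ 184   61   98   76 3170] [556.5 -14.3  22. ]
[232. 140.] [15. 36.] 24 [142  79  15  22 173] [569.1  54.3  22. ]
[490. 140.] [13. 54.] 79 [297  83  34  14 298] [554.5 -83.7  22. ]
[559. 256.] [50. 73.] 14 [ 339  141   40   48 1422] [ 487.3 -119.5   22. ]
[ 82. 285.] [31. 34.] 77 [ 42 171  24  20 271] [500.2 155.9  22. ]
[548. 303.] [46. 11.] 13 [337 188  29  12 169] [ 460.2 -112.3   22. ]
[530. 363.] [90. 26.] 56 [317 211  39  48 712] [ 423.7 -100.6   22. ]
[210. 443.] [34. 91.] 7 [123 255  25  58 719] [391.7 103.4  22. ]
[578. 443.] [91. 34.] 83 [357 255  25  58 728] [ 366.7 -128.7   22. ]
[495. 510.] [ 33. 508.] 90 [ 154  316  326   22 2611] [322.6 -73.6  22. ]
```

Call:
drive_tool([
  [-0.3, 0.25, 0.6, 0, 0.28],
  [0, 0, 0.8, 0, 0.28],
  [0, 0, 0.8, 0, 0.28],
  [0, 0, 0.6, 0, 0.28],
  [0, 0, 0.48, 0, 0.28],
  [0, 0, 0, 0, -0.2],
  [0, 0, 0, 0, -1],
  [0, 0, 0, 0, -1],
  [0, 0, 0, 0, -1],
  [0, 0, 0, 0, -1],
  [0, 0, 0, 0, -1],
])

```text
time: 9.97
tcp_pos: [461.2, -27.6, 8.3]
eef_rot: [-3.137, 0.17, -0.002]
wrist_force: [-0.8, 0.6, -0.9]
opening: 23.4
grip_force: 0.0
```

Call:
drive_tool([
  [0, 0, 0, 0, -1],
  [0, 0, 0, 0, -1],
  [0, 0, 0, 0, -1],
])

```text
time: 10.22
tcp_pos: [461.2, -27.6, 8.2]
eef_rot: [3.137, -0.17, 0.001]
wrist_force: [-1.2, 0.3, 9.5]
opening: 21.6
grip_force: 30.0
```

Call:
drive_tool([
  [0, 0, -0.5, 0, -1],
  [0, 0, -0.8, 0, -1],
  [-0.4, 0, -0.8, 0, -1],
  [-0.4, 0.5, -0.26, 0, -1],
  [0, 0.9, 0, 0, -1],
  [0, 0.9, 0, 0, -1],
  [0, 0.9, 0, 0, -1],
  [0, 0.9, 0, 0, -1],
  [0, 0.9, 0, 0, -1],
  [0, 0, 0, -0.8, -1],
  [0, 0, 0, -0.83, -1],
  [0.6, 0.1, 0, 0, -1],
  [0.6, 0.1, 0, 0, -1],
  [0.6, 0.1, 0, 0, -1],
  [0.6, 0.1, 0, 0, -1],
  [0.5, 0.07, 0, 0, -1],
  [0.34, 0, 0, 0, -1],
  [0, 0, 0, 0, -1],
  [0, 0, 0, 0, -1],
])

```text
time: 11.8
tcp_pos: [508.7, -154.0, 66.5]
eef_rot: [-3.138, -0.137, 0.001]
wrist_force: [-0.9, -0.6, -0.3]
opening: 21.6
grip_force: 30.0
```

```bash
python3 - <<'E'
from h import *
s,im=snap('pics/w8.png'); print(s['time'],s['tcp_pos'],yaw(s),s['opening'],s['wrist_force'])
E
```

```text
11.8 [ 508.71602422 -154.03409247   66.51461507] 0.08740975187221005 21.6141986378829 [-0.88052753 -0.61122496 -0.30583107]
```

View pics/w8b.png

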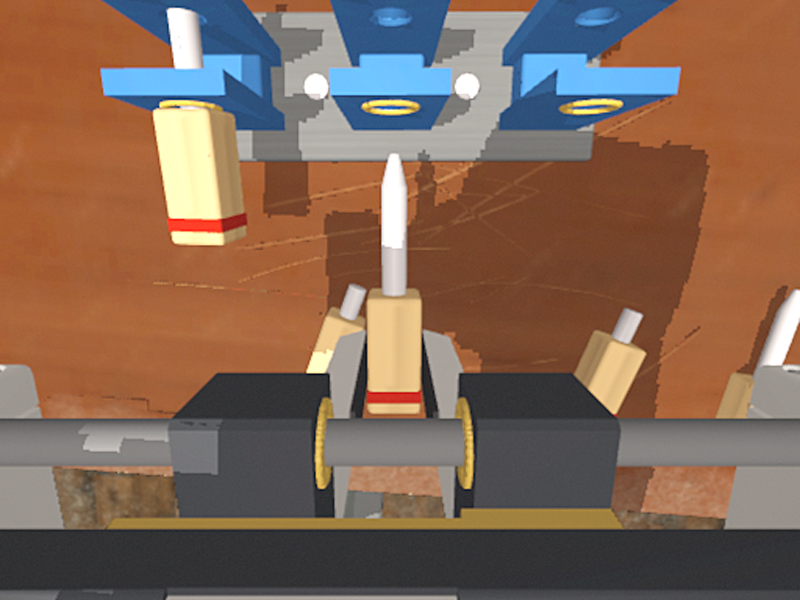

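Pin 2 is in front of bracket 2: hole at (391,107), far hole (391,18), tip (394,155). Pin 1's ring is still partly visible at (190,103), so it may stand a few mm off the lug.

```bash
python3 - <<'E'
from h import *
s=state(); C=cam('wrist',s); k=1/1.5625
for n,u,v,z in [('tip',394,155,69.3),('base',394,293,69.3),('near hole',391,107,70),('far hole',391,18,70),('b3 hole',592,107,70),('lugtopL',330,95,90),('lugtopR',452,95,90),('b1 lug face top',170,95,90),('p1 edge',195,109,81),('p1 tail top',205,235,81),('p1 side mid L',161,170,81),('p1 mid R',240,170,81)]:
    X=p2w(C,u*k,v*k,z); print(n,X.round(1),tool(s,X).round(1))
E
```

```text
tip [ 586.5 -147.1   69.3] [78.5 -0.2 -2.8]
base [ 531.7 -151.9   69.3] [23.5 -0.2 -2.8]
near hole [ 603.5 -144.5   70. ] [95.7 -1.4 -3.5]
far hole [ 633.4 -141.9   70. ] [125.7  -1.3  -3.6]
b3 hole [ 610.1 -220.1   70. ] [95.7 74.6 -3.5]
lugtopL [ 601.8 -124.4   90. ] [ 95.7 -21.6 -23.5]
lugtopR [ 605.4 -164.8   90. ] [ 95.7  19.1 -23.5]
b1 lug face top [597.2 -71.3  90. ] [ 95.7 -74.8 -23.5]
p1 edge [594.8 -75.5  81. ] [ 93.  -70.8 -14.5]
p1 tail top [550.5 -78.5  81. ] [ 48.6 -71.7 -14.5]
p1 side mid L [572.9 -62.8  81. ] [ 72.2 -85.4 -14.5]
p1 mid R [575.4 -91.6  81. ] [ 72.2 -56.5 -14.5]
```

Call:
drive_tool([
  [0, -0.05, -0.03, 0, -1],
  [0.4, 0, 0, 0, -1],
  [0.3, 0, 0, 0, -1],
  [0.3, 0, 0, 0, -1],
  [0.3, 0, 0, 0, -1],
  [0.3, 0, 0, 0, -1],
  [0, 0, 0, 0, -1],
])

```text
time: 12.43
tcp_pos: [550.3, -149.2, 67.4]
eef_rot: [-3.138, -0.138, -0.001]
wrist_force: [-0.4, -0.2, -0.3]
opening: 21.8
grip_force: 30.0
```

Call:
drive_tool([
  [0.3, 0, 0, 0, -1],
  [0.3, 0, 0, 0, -1],
  [0.3, 0, 0, 0, -1],
  [0.1, 0, 0, 0, -1],
  [0.1, 0, 0, 0, -1],
  [0, 0, 0, 0, -1],
])

```text
time: 12.93
tcp_pos: [576.5, -147.0, 67.3]
eef_rot: [-3.138, -0.137, 0.0]
wrist_force: [-0.5, -0.1, -1.1]
opening: 21.5
grip_force: 30.0
```

Call:
drive_tool([
  [0.06, 0, 0, 0, -1],
  [0.06, 0, 0, 0, -1],
  [0.06, 0, 0, 0, -1],
  [0.04, 0, 0, 0, -1],
  [0, 0, 0, 0, -1],
])

```text
time: 13.35
tcp_pos: [580.6, -146.9, 67.2]
eef_rot: [-3.139, -0.136, 0.004]
wrist_force: [-5.9, -0.3, 3.3]
opening: 21.3
grip_force: 30.0
```

Call:
drive_tool([
  [0.06, 0, 0, 0, -1],
  [0, 0, 0, 0, -0.15],
  [0, 0, 0, 0, -0.15],
  [0, 0, 0, 0, -0.15],
  [0, 0, -0.8, 0, -0.15],
  [0, 0, -0.8, 0, -0.15],
  [0, 0, -0.8, 0, -0.15],
  [-0.6, 0.9, 0, 0, 0.28],
  [-0.6, 0.9, 0, 0, 0.28],
  [-0.6, 0.9, 0, 0, 0.28],
  [-0.6, 0.9, 0, 0, 0.28],
  [-0.6, 0.9, 0, 0, 0.28],
  [-0.6, 0.9, 0, 0, 0.28],
  [-0.6, 0.9, 0, 0, 0.28],
  [-0.6, 0.9, 0, 0, 0.28],
  [-0.5, 0.9, 0, 0, 0.28],
  [0, 0.3, 0.5, 0.86, 0.28],
  [0, 0, 0.6, 0, 0.28],
  [0, 0, 0.4, 0, 0.28],
  [0, 0, 0, 0, 0.28],
])

```text
time: 15.02
tcp_pos: [468.8, -366.4, 88.0]
eef_rot: [-3.14, 0.024, 0.003]
wrist_force: [-0.3, 0.2, -0.3]
opening: 60.3
grip_force: 0.0
```

```bash
python3 - <<'E'
from h import *
s,im=snap('pics/w9.png'); print(s['time'],s['tcp_pos'],yaw(s),s['opening'],s['wrist_force'])
E
```

```text
15.0167 [ 468.75446299 -366.35988714   87.96591033] -0.015022432482462551 60.304016212924004 [-0.26627931  0.16448302 -0.2723457 ]
```

View pics/w9b.png

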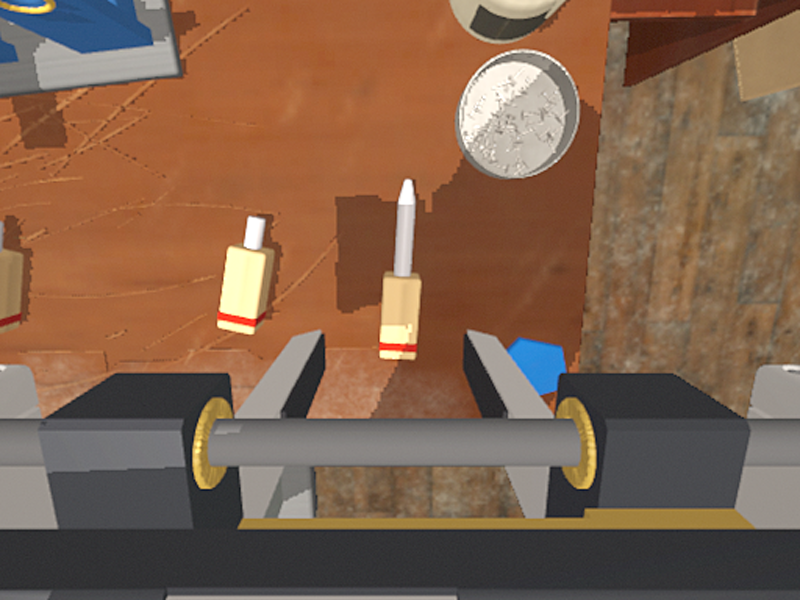

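Pin 5 has its tip at (407,181), grip front (402,273) and tail (398,358), a little clockwise. The chalk at (535,365) is clear of the fingers.

```bash
python3 - <<'E'
from h import *
s=state(); C=cam('wrist',s); k=1/1.5625
a=p2w(C,407*k,181*k,11); b=p2w(C,403*k,275*k,11); e=p2w(C,402*k,273*k,22); y=np.arctan2(*(a-b)[1::-1]); d=np.array([np.cos(y),np.sin(y),0])
print(y)
for g in (a-80*d,e-25*d): print(g.round(1),go(s,[*g[:2],5.9],y))
# pin 4 (short, right): tip (257,217), front edge ctr (249,246) top, tail (237,318)
E
```

```text
-0.05163580865263871
[ 460.3 -370.9   11. ] [np.float64(-0.35), np.float64(0.19), np.float64(3.33), np.float64(0.31)]
[ 463.7 -370.2   22. ] [np.float64(-0.22), np.float64(0.15), np.float64(3.33), np.float64(0.31)]
```

Call:
drive_tool([
  [-0.3, 0.17, 0.6, 0.31, 0.28],
  [0, 0, 0.8, 0, 0.28],
  [0, 0, 0.8, 0, 0.28],
  [0, 0, 0.6, 0, 0.28],
  [0, 0, 0.48, 0, 0.28],
  [0, 0, 0, 0, -0.2],
  [0, 0, 0, 0, -1],
  [0, 0, 0, 0, -1],
  [0, 0, 0, 0, -1],
  [0, 0, 0, 0, -1],
  [0, 0, 0, 0, -1],
  [0, 0, 0, 0, -1],
  [0, 0, 0, 0, -1],
])

```text
time: 16.15
tcp_pos: [462.1, -371.5, 8.5]
eef_rot: [3.14, -0.084, 0.001]
wrist_force: [-1.0, 1.0, 7.2]
opening: 21.7
grip_force: 30.0
```

Call:
drive_tool([
  [0, 0, -0.5, 0, -1],
  [0, 0, -0.8, 0, -1],
  [0, 0, -0.8, 0, -1],
  [0, 0, -0.26, 0, -1],
  [0.2, -0.8, 0, 0, -1],
  [0.25, -0.8, 0, 0, -1],
  [0.25, -0.8, 0, 0, -1],
  [0.25, -0.8, 0, 0, -1],
  [0.25, -0.8, 0, 0, -1],
  [0.25, -0.8, 0, 0, -1],
  [0.25, -0.8, 0, 0, -1],
  [0, -0.22, 0, -0.6, -1],
  [0, 0, 0, -0.58, -1],
  [0, 0, 0, 0, -1],
  [0, 0, 0, 0, -1],
])

```text
time: 17.4
tcp_pos: [511.9, -228.6, 67.0]
eef_rot: [-3.139, -0.135, 0.0]
wrist_force: [-0.6, -0.0, -1.2]
opening: 21.7
grip_force: 30.0
```

```bash
python3 - <<'E'
from h import *
s,im=snap('pics/w10.png'); print(s['time'],s['tcp_pos'],yaw(s),s['opening'],s['wrist_force'])
E
```

```text
17.4 [ 511.91740544 -228.60887361   66.99795035] 0.08572735436894964 21.74060951748985 [-0.56765552 -0.01291665 -1.15884903]
```

View pics/w10b.png

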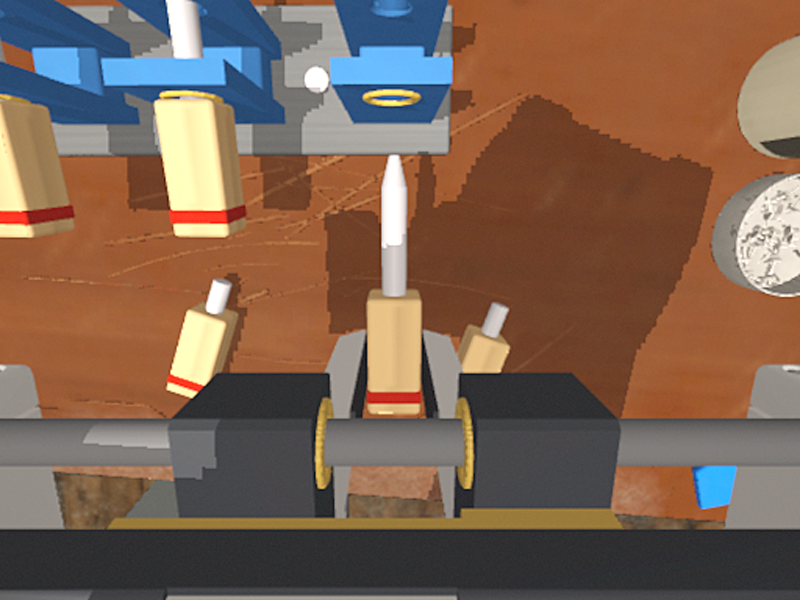

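Bracket 3's hole is at (391,97), with the tip at (394,155). Pins 1 and 2 sit alike against their lugs. The same 1.2 mm left correction applies, with about 77 mm of travel.

Call:
drive_tool([
  [0, -0.05, -0.02, 0, -1],
  [0.4, 0, 0, 0, -1],
  [0.4, 0, 0, 0, -1],
  [0.3, 0, 0, 0, -1],
  [0.3, 0, 0, 0, -1],
  [0.3, 0, 0, 0, -1],
  [0, 0, 0, 0, -1],
])

```text
time: 18.03
tcp_pos: [555.9, -222.8, 67.3]
eef_rot: [-3.138, -0.14, -0.001]
wrist_force: [-0.6, -0.5, -0.5]
opening: 22.0
grip_force: 30.0
```

Call:
drive_tool([
  [0.3, 0, 0, 0, -1],
  [0.3, 0, 0, 0, -1],
  [0.3, 0, 0, 0, -1],
  [0.2, 0, 0, 0, -1],
  [0.1, 0, 0, 0, -1],
  [0, 0, 0, 0, -1],
])

```text
time: 18.53
tcp_pos: [584.7, -220.6, 67.3]
eef_rot: [-3.138, -0.139, -0.0]
wrist_force: [-0.8, 0.2, -0.3]
opening: 21.8
grip_force: 30.0
```

Call:
drive_tool([
  [0.06, 0, 0, 0, -1],
  [0.06, 0, 0, 0, -1],
  [0.06, 0, 0, 0, -1],
  [0, 0, 0, 0, -1],
])

```text
time: 18.87
tcp_pos: [587.5, -220.6, 67.2]
eef_rot: [-3.138, -0.138, 0.004]
wrist_force: [-7.0, -0.1, 3.3]
opening: 21.6
grip_force: 30.0
```

Call:
drive_tool([
  [0.07, 0, 0, 0, -1],
  [0, 0, 0, 0, -0.15],
  [0, 0, 0, 0, -0.15],
  [0, 0, 0, 0, -0.15],
  [0, 0, -0.8, 0, -0.15],
  [0, 0, -0.8, 0, -0.15],
  [0, 0, -0.8, 0, -0.15],
  [0, 0, 0, 0, 0.28],
])

```text
time: 19.53
tcp_pos: [592.3, -220.7, 131.4]
eef_rot: [3.137, 0.138, 0.008]
wrist_force: [0.9, -0.6, 0.6]
opening: 43.8
grip_force: 0.0
```

```bash
python3 - <<'E'
from h import *
s=state(); k=1/1.5625
s0=dict(tcp_pos=np.array([468.754,-366.36,87.966]),eef_rot=Ro.from_matrix([[np.cos(-.015),np.sin(-.015),0],[np.sin(-.015),-np.cos(-.015),0],[0,0,-1]]).as_rotvec())
C=cam('wrist',s0)
def short(C,tip,base,edge,tail):
    a=p2w(C,tip[0]*k,tip[1]*k,11); e=p2w(C,edge[0]*k,edge[1]*k,22); t=p2w(C,tail[0]*k,tail[1]*k,22); y=np.arctan2(*(e-t)[1::-1]); print('yaw',y, np.arctan2(*(a-(e+t)/2)[1::-1]), np.linalg.norm(e-t)); return (e+t)/2,y
g,y=short(C,(257,217),None,(250,247),(237,325)); print(g, go(s,[*g[:2],88],y), s['tcp_pos'],yaw(s))
s0=dict(tcp_pos=np.array([467.936,-22.184,87.86]),eef_rot=Ro.from_matrix([[np.cos(-.1135),np.sin(-.1135),0],[np.sin(-.1135),-np.cos(-.1135),0],[0,0,-1]]).as_rotvec())
C=cam('wrist',s0); g,y=short(C,(573,193),None,(567,222),(552,302)); print(g,y)
# tray corners (rim, z 35) in the top image
C=cam('top'); P=np.array([p2w(C,u*k,v*k,35)[:2] for u,v in [(178,265),(253,273),(240,374),(161,364)]],np.float32); print(cv2.minAreaRect(P))
E
```

```text
yaw -0.2528005368098132 -0.20005809577376427 47.37514873477571
[ 481.736024   -279.33229433   22.        ] [np.float64(-4.62), np.float64(1.94), np.float64(1.72), np.float64(2.84)] [ 592.34443622 -220.70999973  131.39804606] 0.08822825209201339
yaw -0.2116782059708964 -0.33043567320305256 46.234749506557144
[ 482.75949997 -118.67971395   22.        ] -0.2116782059708964
((485.820556640625, 357.6424560546875), (154.4027557373047, 198.22706604003906), 84.29492950439453)
```

Call:
drive_tool([
  [-0.7, 0.26, 0, 0, 0.28],
  [-0.7, 0.26, 0, 0, 0.28],
  [-0.7, 0.26, 0, 0, 0.28],
  [-0.7, 0.26, 0, 0, 0.28],
  [-0.7, 0.26, 0, 0, 0.28],
  [-0.7, 0.26, 0.4, 0, 0.28],
  [-0.42, 0.26, 0.4, 0, 0.28],
  [0, 0, 0.4, 0.9, 0.28],
  [0, 0, 0.5, 0.9, 0.28],
  [0, 0, 0, 0.9, 0.28],
  [0, 0, 0, 0, 0.28],
])

```text
time: 20.45
tcp_pos: [479.1, -275.5, 83.8]
eef_rot: [-3.118, 0.378, 0.002]
wrist_force: [-0.7, 0.4, -0.1]
opening: 60.2
grip_force: 0.0
```

```bash
python3 - <<'E'
from h import *
s,im=snap('pics/w11.png'); print(s['time'],s['tcp_pos'],yaw(s),s['opening'])
k=1/1.5625; C=cam('wrist',s)
for r,st in grips(im):
    if st[4]<2500 and 160<st[0]<340: print((np.array(r[0])/k).round(),(np.array(r[1])/k).round(),round(r[2]),st, tool(s,p2w(C,*r[0],22)).round(1))
E
```

```text
20.45 [ 479.09608934 -275.45811762   83.75293557] -0.24118625364499205 60.18451161229785
[407. 114.] [12. 44.] 17 [254  59  12  28 174] [104.5   7.6  61.6]
[295. 234.] [16. 64.] 20 [181 130  18  40 265] [ 42.5 -54.   61.7]
[304. 271.] [42. 27.] 90 [186 160  18  28 250] [ 21.6 -50.   61.7]
[395. 296.] [70. 37.] 90 [ 241  167   25   46 1124] [ 7.2  1.5 61.7]
[350. 324.] [25. 55.] 72 [206 196  34  22 362] [ -9.3 -25.   61.8]
[375. 390.] [ 55. 134.] 90 [ 197  232   87   36 2228] [-50.8 -10.7  61.8]
```

The blob at (395,296), 37 × 70 px, is upright and centred between the fingers. Grasp it.

Call:
drive_tool([
  [0.06, 0, 0.6, 0, 0.28],
  [0, 0, 0.8, 0, 0.28],
  [0, 0, 0.8, 0, 0.28],
  [0, 0, 0.6, 0, 0.28],
  [0, 0, 0.3, 0, 0.28],
  [0, 0, 0, 0, -0.2],
  [0, 0, 0, 0, -1],
  [0, 0, 0, 0, -1],
  [0, 0, 0, 0, -1],
  [0, 0, 0, 0, -1],
  [0, 0, 0, 0, -1],
  [0, 0, 0, 0, -1],
  [0, 0, -0.6, 0, -1],
  [0, 0, -0.8, 0, -1],
  [0, 0, -0.8, 0, -1],
  [0, 0, -0.8, 0, -1],
  [0, 0, -0.8, 0, -1],
  [0, 0, -0.6, 0, -1],
  [0, 0, 0, 0, -1],
])

```text
time: 22.08
tcp_pos: [482.1, -276.7, 120.4]
eef_rot: [3.118, -0.369, 0.006]
wrist_force: [-1.0, 0.3, -0.8]
opening: 21.8
grip_force: 30.0
```

```bash
python3 - <<'E'
from h import *
s=state(); print(s['time'],s['tcp_pos'],yaw(s),s['opening'],s['grip_force'],go(s,[525,358,115],None),go(s,[440,358,115],None))
E
```

```text
22.0833 [ 482.10175612 -276.73240054  120.41762185] -0.23567370167161913 21.761700685555795 29.999804198741913 [np.float64(-4.26), np.float64(-25.09), np.float64(0.17)] [np.float64(-7.57), np.float64(-24.29), np.float64(0.16)]
```

Call:
drive_tool([
  [-0.2, -0.6, 0, 0, -1],
  [-0.2, -0.98, 0, 0, -1],
  [-0.2, -0.98, 0, 0, -1],
  [-0.2, -0.98, 0, 0, -1],
  [-0.2, -0.98, 0, 0, -1],
  [-0.2, -0.98, 0, 0, -1],
  [-0.2, -0.98, 0, 0, -1],
  [-0.2, -0.98, 0, 0, -1],
  [-0.2, -0.98, 0, 0, -1],
  [-0.2, -0.98, 0, 0, -1],
  [-0.2, -0.98, 0, 0, -1],
  [-0.2, -0.98, 0, 0, -1],
  [-0.2, -0.98, 0, 0, -1],
  [-0.2, -0.98, 0, 0, -1],
  [-0.2, -0.98, 0, 0, -1],
  [-0.2, -0.98, 0, 0, -1],
  [-0.2, -0.98, 0, 0, -1],
  [-0.2, -0.98, 0, 0, -1],
  [-0.2, -0.98, 0, 0, -1],
  [-0.2, -0.98, 0, 0, -1],
])

```text
time: 23.75
tcp_pos: [495.4, 215.7, 116.8]
eef_rot: [3.12, -0.369, -0.001]
wrist_force: [0.9, 0.3, -0.1]
opening: 21.5
grip_force: 30.0
```

Call:
drive_tool([
  [-0.06, -0.98, 0, 0, -1],
  [-0.06, -0.98, 0, 0, -1],
  [-0.06, -0.98, 0, 0, -1],
  [-0.06, -0.98, 0, 0, -1],
  [-0.06, -0.98, 0, 0, -1],
  [0, -0.3, 0, 0, -1],
  [0, 0, 0, 0, -1],
  [0, 0, 0, 0, -1],
])

```text
time: 24.42
tcp_pos: [518.6, 341.9, 116.7]
eef_rot: [3.119, -0.369, -0.001]
wrist_force: [0.0, -0.6, -0.8]
opening: 21.8
grip_force: 30.0
```

```bash
python3 - <<'E'
from h import *
s,im=snap('pics/w12.png'); print(s['time'],s['tcp_pos'],yaw(s),s['opening'],s['grip_force'],go(s,[524,340,115],None))
E
```

```text
24.4167 [518.61172652 341.86319465 116.66240032] -0.23563076420442086 21.78071186434708 29.999612867832184 [np.float64(0.23), np.float64(0.02), np.float64(0.07)]
```

View pics/w12b.png

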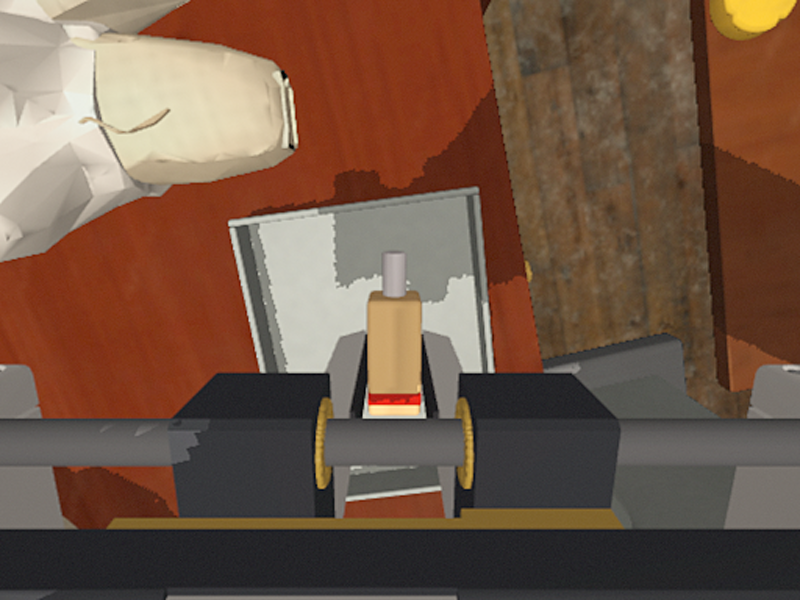

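The pin is held over the tray: nose at (395,275), tray rim corners (233,222) and (478,192), walls clear of the fingers.

Call:
drive_tool([
  [0, 0, 0.8, 0, -1],
  [0, 0, 0.8, 0, -1],
  [0, 0, 0.8, 0, -1],
  [0, 0, 0.7, 0, -1],
  [0, 0, 0.5, 0, -1],
  [0, 0, 0.1, 0, -1],
  [0, 0, 0, 0, -1],
  [0, 0, 0, 0, -0.15],
  [0, 0, 0, 0, -0.15],
  [0, 0, 0, 0, -0.15],
  [0, 0, 0, 0, -0.15],
  [0, 0, -0.8, 0, -0.15],
  [0, 0, -0.8, 0, -0.15],
  [0, 0, -0.8, 0, -0.15],
  [0, 0, -0.8, 0, -0.15],
  [0, 0, -0.6, 0, -0.15],
])

```text
time: 25.8
tcp_pos: [519.3, 343.0, 122.1]
eef_rot: [-3.119, 0.369, -0.002]
wrist_force: [0.3, 0.1, 0.4]
opening: 40.0
grip_force: 0.0
```

Call:
drive_tool([
  [0.14, 0.6, 0, 0, 0.28],
  [0.15, 0.93, 0, 0, 0.28],
  [0.15, 0.93, 0, 0, 0.28],
  [0.15, 0.93, 0, 0, 0.28],
  [0.15, 0.93, 0, 0, 0.28],
  [0.15, 0.93, 0, 0, 0.28],
  [0.15, 0.93, 0, 0, 0.28],
  [0.15, 0.93, 0, 0, 0.28],
  [0.15, 0.93, 0, 0, 0.28],
  [0.15, 0.93, 0, 0, 0.28],
  [0.15, 0.93, 0, 0, 0.28],
  [0.15, 0.93, 0, 0, 0.28],
  [0.15, 0.93, 0, 0, 0.28],
  [0.15, 0.93, 0, 0, 0.28],
  [0.15, 0.93, 0, 0, 0.28],
  [0.15, 0.93, 0, 0, 0.28],
  [0.15, 0.93, 0, 0, 0.28],
  [0.15, 0.93, 0, 0, 0.28],
  [0.15, 0.93, 0, 0, 0.28],
  [0.1, 0.85, 0, 0, 0.28],
])

```text
time: 27.47
tcp_pos: [483.4, -118.6, 119.8]
eef_rot: [3.119, -0.371, -0.0]
wrist_force: [0.0, 0.2, 0.1]
opening: 60.1
grip_force: 0.0
```

Call:
drive_tool([
  [0, 0, 0.7, 0, 0.28],
  [0, 0, 0.5, 0, 0.28],
  [0, 0, 0, 0, 0.28],
  [0, 0, 0, 0, 0.28],
])

```text
time: 27.8
tcp_pos: [483.4, -116.8, 89.7]
eef_rot: [-3.12, 0.37, 0.002]
wrist_force: [-0.1, 0.5, -0.2]
opening: 60.0
grip_force: 0.0
```

```bash
python3 - <<'E'
from h import *
s,im=snap('pics/w13.png'); print(s['time'],s['tcp_pos'],yaw(s),s['opening'])
k=1/1.5625; C=cam('wrist',s)
for r,st in grips(im):
    if st[4]<2500 and 160<st[0]<340: print((np.array(r[0])/k).round(),(np.array(r[1])/k).round(),round(r[2]),st, tool(s,p2w(C,*r[0],22)).round(1))
E
```

```text
27.8 [ 483.43494032 -116.8120619    89.65597325] -0.23601979277647495 60.03043424599014
[404.  93.] [107.  56.] 73 [ 234   23   50   74 2343] [115.5   6.1  67.5]
[358. 157.] [59. 58.] 79 [209  79  42  38 690] [ 83.7 -18.9  67.5]
[420. 164.] [16. 63.] 65 [252  95  36  23 319] [79.9 14.7 67.5]
```

```bash
python3 - <<'E'
from h import *
im=cv2.imread('pics/w13.png'); s=state(); k=1/1.5625; C=cam('wrist',s)
for r,st in grips(im): print((np.array(r[0])/k).round(),(np.array(r[1])/k).round(),round(r[2]),st[:5], tool(s,p2w(C,*r[0],22)).round(1))
hsv=cv2.cvtColor(im,cv2.COLOR_BGR2HSV)
red=cv2.inRange(hsv,(0,200,140),(5,255,255))|cv2.inRange(hsv,(174,200,140),(180,255,255))
n,l,st,c=cv2.connectedComponentsWithStats(red)
for i in range(1,n):
    if st[i,4]>25: print('red',(c[i]/k).round(),st[i,4])
# the same from the top camera
im=vision.capture('top'); cv2.imwrite('pics/top13.png',im); C=cam('top')
hsv=cv2.cvtColor(im,cv2.COLOR_BGR2HSV); m=cv2.inRange(hsv,(10,40,150),(30,170,255))
n,l,st,c=cv2.connectedComponentsWithStats(m)
for i in range(1,n):
    if 20<st[i,4]<250 and c[i][1]>130 and c[i][0]<420: print('top',c[i].round(),st[i,4],p2w(C,*c[i],22).round())
E
```

```text
[577.  41.] [97. 78.] 79 [ 340    0   57   62 2720] [140.4  94.9  68.2]
[404.  93.] [107.  56.] 73 [ 234   23   50   74 2343] [115.6   6.1  68.2]
[588. 104.] [14. 73.] 71 [354  56  45  21 383] [110.3 104.   68.2]
[240. 149.] [112.  66.] 67 [ 124   63   62   71 2732] [ 87.5 -83.1  68.3]
[358. 157.] [59. 58.] 79 [209  79  42  38 690] [ 83.8 -19.   68.2]
[420. 164.] [16. 63.] 65 [252  95  36  23 319] [79.9 14.7 68.2]
[771. 250.] [29. 57.] 53 [476 152  36  24 416] [ 32.8 216.4  68.2]
[743. 327.] [ 76. 122.] 78 [ 435  179   77   62 3283] [-13.3 208.7  68.3]
[210. 443.] [34. 91.] 7 [123 255  25  58 690] [ -90.3 -116.7   68.3]
[579. 443.] [91. 32.] 80 [357 255  25  58 660] [-90.2 118.3  68.3]
[494. 518.] [ 17. 506.] 90 [ 154  326  325   12 2481] [-146.2   67.3   68.3]
red [596.  88.] 249
red [421. 150.] 232
red [261. 206.] 250
red [401. 338.] 96
top [222. 156.] 166 [644.  95.  22.]
top [390. 158.] 217 [ 649. -431.   22.]
top [325. 170.] 78 [ 606. -227.   22.]
top [300. 170.] 53 [ 605. -149.   22.]
top [274. 175.] 102 [588. -70.  22.]
top [140. 191.] 107 [527. 344.  22.]
top [ 33. 219.] 108 [432. 665.  22.]
top [  7. 238.] 26 [371. 740.  22.]
top [ 90. 277.] 118 [260. 479.  22.]
top [327. 281.] 35 [ 267. -237.   22.]
```

View pics/w13b.png

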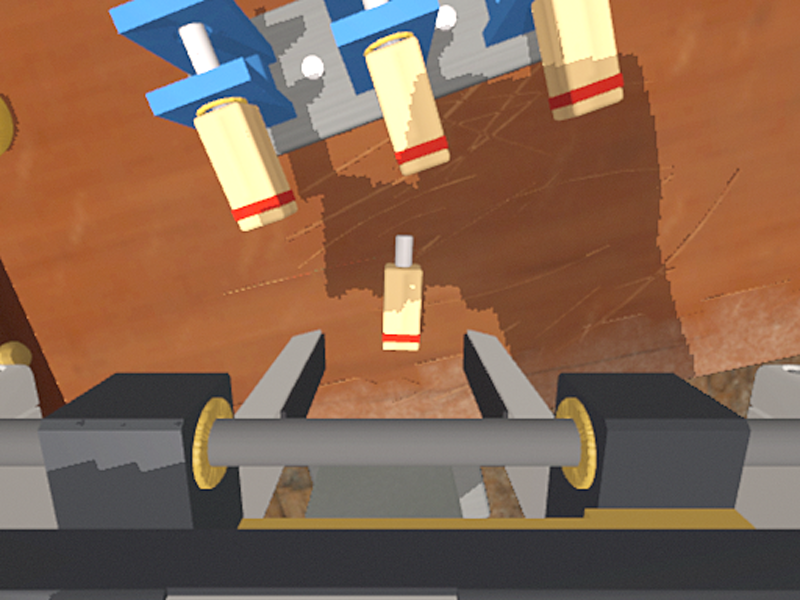

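All three good pins are seated. The last short pin lies between the fingers at column 402, rows 240–348, about 4 mm right of centre.

Call:
drive_tool([
  [-0.15, 0.17, 0.6, 0, 0.28],
  [0, 0, 0.8, 0, 0.28],
  [0, 0, 0.8, 0, 0.28],
  [0, 0, 0.7, 0, 0.28],
  [0, 0, 0.43, 0, 0.28],
  [0, 0, 0, 0, -0.2],
  [0, 0, 0, 0, -1],
  [0, 0, 0, 0, -1],
  [0, 0, 0, 0, -1],
  [0, 0, 0, 0, -1],
  [0, 0, 0, 0, -1],
  [0, 0, 0, 0, -1],
  [0, 0, -0.6, 0, -1],
  [0, 0, -0.8, 0, -1],
  [0, 0, -0.8, 0, -1],
  [0, 0, -0.8, 0, -1],
  [0, 0, -0.8, 0, -1],
  [0, 0, -0.7, 0, -1],
  [0, 0, 0, 0, -1],
])

```text
time: 29.48
tcp_pos: [481.0, -120.2, 122.3]
eef_rot: [3.119, -0.37, 0.007]
wrist_force: [1.5, -0.2, -0.4]
opening: 21.7
grip_force: 29.8
```

```bash
python3 - <<'E'
from h import *
s=state(); print(s['time'],s['tcp_pos'],yaw(s),s['opening'],s['grip_force'],go(s,[443,372,120],None))
E
```

```text
29.4833 [ 481.03070485 -120.24515555  122.34871135] -0.23585663808011326 21.67092510830544 29.844719767570496 [np.float64(-6.08), np.float64(-18.79), np.float64(0.07)]
```

Call:
drive_tool([
  [-0.3, -0.6, 0, 0, -1],
  [-0.31, -0.96, 0, 0, -1],
  [-0.31, -0.96, 0, 0, -1],
  [-0.31, -0.96, 0, 0, -1],
  [-0.31, -0.96, 0, 0, -1],
  [-0.31, -0.96, 0, 0, -1],
  [-0.31, -0.96, 0, 0, -1],
  [-0.31, -0.96, 0, 0, -1],
  [-0.31, -0.96, 0, 0, -1],
  [-0.31, -0.96, 0, 0, -1],
  [-0.31, -0.96, 0, 0, -1],
  [-0.31, -0.96, 0, 0, -1],
  [-0.31, -0.96, 0, 0, -1],
  [-0.31, -0.96, 0, 0, -1],
  [-0.31, -0.96, 0, 0, -1],
  [-0.31, -0.96, 0, 0, -1],
  [-0.31, -0.96, 0, 0, -1],
  [-0.31, -0.96, 0, 0, -1],
  [-0.31, -0.96, 0, 0, -1],
  [-0.2, -0.9, 0, 0, -1],
])

```text
time: 31.15
tcp_pos: [440.6, 373.5, 118.6]
eef_rot: [3.12, -0.368, -0.001]
wrist_force: [-0.5, -1.0, -1.2]
opening: 21.9
grip_force: 29.8
```

Call:
drive_tool([
  [0, 0, 0, 0, -1],
  [0, 0, 0, 0, -1],
])

```text
time: 31.32
tcp_pos: [440.7, 372.9, 118.4]
eef_rot: [3.12, -0.367, -0.002]
wrist_force: [-0.1, -0.9, -1.8]
opening: 21.8
grip_force: 29.8
```

Call:
drive_tool([
  [0, 0, 0.8, 0, -1],
  [0, 0, 0.8, 0, -1],
  [0, 0, 0.8, 0, -1],
  [0, 0, 0.7, 0, -1],
  [0, 0, 0.5, 0, -1],
  [0, 0, 0.18, 0, -1],
  [0, 0, 0, 0, -1],
  [0, 0, 0, 0, -0.15],
  [0, 0, 0, 0, -0.15],
  [0, 0, 0, 0, -0.15],
  [0, 0, 0, 0, -0.15],
  [0, 0, -0.8, 0, -0.15],
  [0, 0, -0.8, 0, -0.15],
  [0, 0, -0.8, 0, -0.15],
  [0, 0, -0.8, 0, -0.15],
  [0, 0, -0.8, 0, -0.15],
  [0, 0, -0.8, 0, -0.15],
  [0, 0, -0.8, 0, -0.15],
])

```text
time: 32.82
tcp_pos: [441.4, 372.1, 166.2]
eef_rot: [-3.119, 0.369, -0.001]
wrist_force: [-0.4, 0.4, -0.6]
opening: 40.0
grip_force: 0.0
```

Call:
drive_tool([
  [-0.5, 0.8, -0.4, 0, 0.28],
  [-0.5, 0.9, -0.4, 0, 0.28],
  [-0.4, 0.9, -0.4, 0, 0.28],
  [-0.4, 0.9, 0, 0, 0.28],
  [-0.2, 0.9, 0, 0, 0.28],
  [0, 0.9, 0, 0, 0.28],
  [0, 0.9, 0, 0, 0.28],
  [0, 0.9, 0, 0, 0.28],
  [0, 0.9, 0, 0, 0.28],
  [0, 0, 0, 0, 0.28],
  [0, 0, 0, 0, 0.28],
])

```text
time: 33.73
tcp_pos: [346.2, 188.8, 195.3]
eef_rot: [-3.119, 0.372, -0.002]
wrist_force: [-0.0, 0.7, -0.2]
opening: 60.2
grip_force: 0.0
```

```bash
python3 - <<'E'
from h import *
s=state(); print(s['time'],s['tcp_pos'])
top=vision.capture('top'); side=vision.capture('side')
a=top[115:250,90:430]; b=side[150:345,170:400]
a=cv2.resize(a,(800,318),interpolation=cv2.INTER_CUBIC); b=cv2.resize(b,(330,280),interpolation=cv2.INTER_CUBIC)
o=np.zeros((600,800,3),np.uint8); o[:318]=a; o[320:,:330]=b
cc=side[165:255,215:345]; o[320:,340:]=cv2.resize(cc,(460,280),interpolation=cv2.INTER_CUBIC); cv2.imwrite('pics/fin.png',o)
E
```

```text
33.7333 [346.21038031 188.75385219 195.29703119]
```

View pics/fin.png

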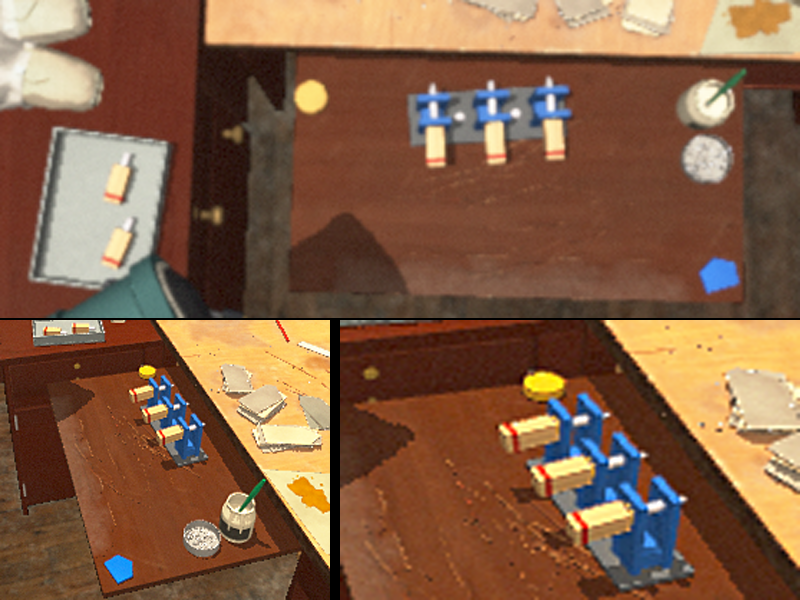

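Final view: all three good pins sit in their brackets with the grips at the lugs, both short pins lie in the tray at (118,185) and (116,245), the bystanders are untouched, and the arm is clear.

```bash
python3 -c "
from rig import ticket
print(ticket.close_job())"
```

```text
the job is handed in; nothing more can be done
None
```

I handed the job in at about 34 s: the three good pins are pushed home in brackets 1, 2 and 3, and both short pins are in the scrap tray. There was no bent pin on the bench, the final pictures show the other things still in place, and the hand-in gave no verdict back.

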